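Unclamp the check nest and hold its guard open at 60 degrees

ROBOT

A 6-joint arm with a two-finger parallel gripper is mounted at the origin on a cart in front of the work surface, level with it; the furniture and walls round the work are solid. World frame = base frame: x ahead of the robot, y to its left, z up, the work surface at z = 0. Lengths are in m, angles in rad, forces in N, time in s.
With the tool pointing down it reaches from about 0.35 to 0.975 m from the base axis. Payload 4.9 kg.
Tool frame: the origin (TCP) lies on the mounting face of the last link; the fingertips stand 173 mm ahead of it and the grasp point (between the pads) lies ctrl.pinch_z ahead of it (ctrl.pinch_z is the distance from the TCP to the grasp point, in m); z points along the fingers, y is the line along which they close (so a half turn about z gives the same grasp; the last joint's range is limited). The gripper opens to 85 mm and grips with 20 to 120 N. Pads are 22 mm wide; open, the fingers measure 114 mm over their backs; the gripper's body (76 mm by 85 mm) begins 54 mm behind the grasp point. The pads swing forward as they close: fully open they stand 13 mm farther back than shut.
Start: joints at [1.185, 0.053, 1.613, -0, 1.476, -0.119], TCP at [0.165, 0.603, 0.405] pointing down, gripper open.
Joint ranges: [-3.01, 3.01], [-1.01, 2.22], [0.06, 2.58], [-1.02, 4.17], [0.09, 2.62], [-3.14, 3.14]. Speed limits (rad/s): [2.57, 2.57, 3.14, 3.14, 3.14, 3.14].

INTERFACE

Orientations are given as a rotation vector (axis times angle).
In Python, from station import telemetry, eyes, ctrl gives the robot as it stands.
- The arm moves only by the tool apply_moves, never from a script. Its argument "plan" is a list of rows, each a list of 5 numbers: the finger opening in m, from 0 to 0.0854, then the shift along the tool's x, y, z in m, then the turn about the tool's z in rad. In form: [[jaw, x, y, z, roll], ...]. A call has 1 to 12 rows; each row is the pose to reach, as a shift and turn from the pose commanded when the call began, along the tool's axes at that moment; what a row does not reach only later rows make up. A row lasts 1/12 s, in which the tool goes at most 41.7 mm and 7.16 degrees, less where a joint would pass 70% of its speed; a pose out of reach is approached as far as the arm can. A call with a gripper value outside its range is refused whole. The fingers move at their own pace and stop on an object; "newtons" is the grip in N (left out, the last holds). Time passes only in rows, so rows that repeat a pose let the fingers close. It gives the time, the measured TCP pose, the force, the opening and the grip force at its end, in the units of the state.
- telemetry.get_obs(): the state, without advancing time (a new reading comes with each control period).
- eyes.get_image(name): name is "side" or "top" or "wrist"; returns a dict with "img" (400x640x3 uint8, blue, green, red), "range_z" (400x640 float32, m along the optical axis (not along the pixel's ray), 0 where there is no reading), "K" (3x3 intrinsics, pixels), "pose" (4x4, takes a point from camera to world coordinates); the wrist camera has in their place "hand_eye" (4x4, takes a point from camera to tool coordinates, whose origin is the TCP and whose axes are the flange's). Camera axes: x right, y down, z forward; pixel columns grow to the right and rows downward; lengths in m; the calibration is good to about 2 mm. A picture is of the moment at which its call begins: read the wrist's pose just before it.
- ctrl.finish_job(): hands the job in; it is judged then, once.
Trained networks look in a picture, given as the dict that the camera call returned (one of the last four; its "shot" number tells which), for a name from the list of things; names that differ only in an ending like _2 or _b are one class to them, and where a whole thing is asked for, a point or a joint stands for the part that bears it (a point fixed in the world has none). Each returns a list of dicts, best first, with "confidence" (0 to 1); they miss things now and then, are a little off and sometimes report something else, mostly with a low value. They report only what shows in the picture. A call takes as long as a camera call.
- eyes.search_frame(thing, picture): "box" ([left, top, right, bottom] in pixels, round what is visible of it).
- eyes.outline_of(thing, picture): "region" (400x640 bool, what is visible of it) and "box" ([left, top, right, bottom] in pixels, round what is visible of it).
- eyes.tip_of(thing, picture): "point" ([column, row] in pixels: a listed point, or the origin of a listed thing).
The state is a dict: "t": time; "q": joint angles; "dq": joint speeds; "effort": joint torques, N m; "tool_pos": TCP position; "tool_rot": TCP orientation; "contact_force": force on the tool from outside, world axes, zero at the start; "wrist_torque": the same for the moment, N m; "opening": finger opening in m; "grip_force": force on a finger pad.
Only numpy, scipy, OpenCV 4.12 (cv2) and the standard library are available. Lean on these libraries where they do the work, as an engineer would, in place of code of your own. Each camera call takes 0.05 s, during which the arm holds its last target. There are 200 camera calls.

TASK

The coupon in the check nest is to be inspected. With the guard still shut, swing the nest's hold-down clamp over centre, all the way back off the guard; then raise the hinged guard to 60 degrees open (measured from shut; 6 degrees either way will do) and keep holding it there, still, because it falls shut when let go: the program finishes while the gripper holds the guard. Leave the coupon and the things standing about where they are.

Things in the scene. Friction and masses are not known exactly. Their poses are not given: they have to be found in the camera images.
- nest: check nest fixed to the table: aluminium base plate 170 (x) x 265 (y) x 12 mm with an open grey tub 150 x 180 mm, 58 mm high, under a flat framed guard with a clear window. Origin on the table under the middle of the tub; x towards the hinge side (away from the robot), y to the left towards the clamp, z up. The guard's top face, shut, is 69 mm above the table
- guard (a joint): opening angle of the guard about its hinge, rad: 0 shut (level), 1.047 = 60 degrees, limit 1.9; the knob edge rises and goes back over the hinge. About 0.45 kg; nothing holds it, so it falls shut from below about 1.5
- guard_hinge (a point): point on the guard's hinge axis, mid-width, 64 mm above the table, 82 mm behind the middle of the nest; the axis runs along the nest's y
- guard_knob (a point): centre of the guard's black drum knob: a cylinder 22 mm in diameter and 32 mm long, its length along the nest's y, on a 10 mm stem 25 mm long in front of the guard's front edge; 195 mm from the hinge axis and, shut, 64 mm above the table, with the base plate ending 30 mm behind it. It moves with the guard. Gripped by its flat ends from above, it can turn between the finger pads as the guard rises
- clamp (a joint): angle of the hold-down clamp lever, rad: 0 clamped (steel arm level over the guard's left edge, black grip upright), 1.5 fully back (arm upright, grip lying level to the nest's left). Its weight tips it over centre at about 0.7 and it then falls to the stop on that side; it takes 1 to 3 N at the grip
- clamp_grip (a point): middle of the clamp's black grip, a round bar about 20 mm in diameter reaching from 49 mm below to 23 mm above this point; 85 mm from the pivot, which lies straight below it when clamped, 88 mm above the table. The grip swings towards the nest's +y. When clamped, the arm (14 mm wide, top 95 mm above the table) runs from the pivot 68 mm towards the nest's -y, with a spindle 55 mm from the pivot whose top is 111 mm above the table
- coupon: brown test coupon 35 x 50 x 12 mm lying in the nest under the guard; origin at the middle of its underside; leave it
- tape_mid (a point): bystander: roll of tape 61 mm across, 18 mm high, lying flat; its centre
- keyhex: bystander: dark hex key 34 x 92 x 9 mm, lying flat; origin at the middle of its underside
- case: bystander: small closed case 90 x 55 x 42 mm; origin at the middle of its underside

How it is judged:
By the outcome, as a careful person would: the job done as asked, in the order asked, and still so for the second after the job is handed in, while the arm keeps its last pose, push and grip.
It also fails if it takes over 59 s, if anything falls off the work surface, if the arm or the gripper's body presses on something with over 40 N, if the wrist force passes 120 N, or if a joint passes its speed limit or range.

## Working session

There is one attempt and no reset: what is moved stays moved. The work goes in short steps, Python scripts to look and compute and a tool call to move; the robot and the scene stay as the last step left them, time stands still between calls to the robot, and variables do not carry over. Pictures are saved under pics/ and viewed, at most 10 in all, crops included, and the job is handed in when it is done.

Besides the shell and the picture viewer there is one more tool, called after ">>>" as name(argument=value, ...), one argument or row to a line, values as JSON. apply_moves: Moves the arm, as the interface text tells. Its arguments: {"type":"object","properties":{"plan":{"type":"array","items":{"type":"array","items":{"type":"number"}}},"newtons":{"type":"number"}},"required":["plan"]}

```bash
mkdir -p pics; cat > h.py <<'E'
import numpy as np,cv2
from scipy.spatial.transform import Rotation as R
from station import telemetry,eyes,ctrl
def cam(n):
    o=telemetry.get_obs(); p=eyes.get_image(n)
    if n=='wrist':
        T=np.eye(4);T[:3,:3]=R.from_rotvec(o['tool_rot']).as_matrix();T[:3,3]=o['tool_pos'];P=T@p['hand_eye']
    else:P=p['pose']
    return p,np.array(P)
def w(p,P,u,v,z=None):
    if z is None:
        a=p['range_z'][int(v)-2:int(v)+3,int(u)-2:int(u)+3];a=a[a>0];z=np.median(a) if a.size else np.nan
    r=np.linalg.inv(p['K'])@[u,v,1]
    return (P@np.r_[r*z,1])[:3]
def atz(p,P,u,v,h):
    r=P[:3,:3]@np.linalg.inv(p['K'])@[u,v,1];c=P[:3,3]
    return c+r*(h-c[2])/r[2]
E
python3 - <<'E'
from h import *
np.set_printoptions(precision=3,suppress=True)
o=telemetry.get_obs();print(o,ctrl.pinch_z)
for n in ['side','top']:
    p,P=cam(n);cv2.imwrite(f'pics/{n}0.png',p['img']);print(n,P)
    for t in ['guard_hinge','guard_knob','clamp_grip','tape_mid','keyhex','case','nest','coupon']:
        for d in eyes.tip_of(t,p)[:2]:print(t,d['confidence'],d['point'],w(p,P,*d['point']))
E
```

```text
{'t': 0.0, 'q': array([ 1.185,  0.053,  1.614,  0.   ,  1.476, -0.119]), 'dq': array([ 0.   , -0.   , -0.   ,  0.001,  0.001,  0.002]), 'effort': array([  0.   , -39.37 , -37.017,  -0.   ,   0.007,  -0.   ]), 'tool_pos': array([0.165, 0.603, 0.403]), 'tool_rot': array([-0.418, -3.113,  0.003]), 'contact_force': array([-0.036, -0.115,  0.523]), 'wrist_torque': array([ 0.008, -0.005, -0.007]), 'grip_force': 0.0, 'opening': 0.08553014693448781} 0.1547
side [[ 0.608 -0.598  0.523 -0.028]
 [-0.794 -0.472  0.383 -0.39 ]
 [ 0.018 -0.648 -0.762  0.98 ]
 [ 0.     0.     0.     1.   ]]
guard_hinge 0.7 [428.6, 281.5] [ 0.615 -0.296 -0.001]
guard_hinge 0.31 [366.3, 268.8] [ 0.439 -0.188  0.182]
guard_knob 0.56 [393.1, 347.9] [ 0.369 -0.319  0.07 ]
clamp_grip 0.59 [369.2, 270.0] [ 0.448 -0.192  0.167]
keyhex 0.45 [228.5, 239.4] [0.381 0.22  0.005]
case 0.57 [190.3, 224.1] [0.338 0.322 0.039]
case 0.49 [365.2, 268.9] [ 0.438 -0.186  0.179]
nest 0.88 [407.0, 319.9] [ 0.449 -0.31   0.064]
top [[ 0.102 -0.968  0.228  0.284]
 [-0.995 -0.1    0.019  0.006]
 [ 0.005 -0.229 -0.973  1.219]
 [ 0.     0.     0.     1.   ]]
guard_hinge 0.96 [432.4, 208.8] [ 0.591 -0.322 -0.001]
guard_knob 0.74 [434.8, 277.9] [ 0.373 -0.316  0.073]
clamp_grip 0.67 [393.8, 242.7] [ 0.443 -0.175  0.189]
tape_mid 0.58 [403.8, 167.3] [ 0.717 -0.225  0.001]
keyhex 0.59 [254.2, 253.0] [0.397 0.212 0.   ]
case 0.68 [425.6, 244.3] [ 0.467 -0.288  0.066]
case 0.59 [204.3, 263.1] [0.349 0.346 0.042]
nest 0.62 [426.1, 242.9] [ 0.471 -0.29   0.065]
```

View pics/side0.png

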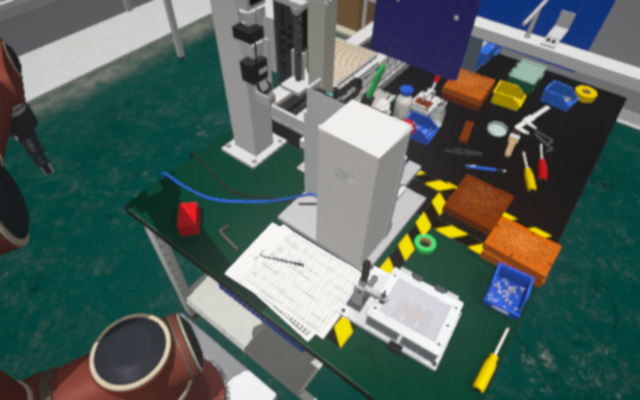

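View pics/top0.png

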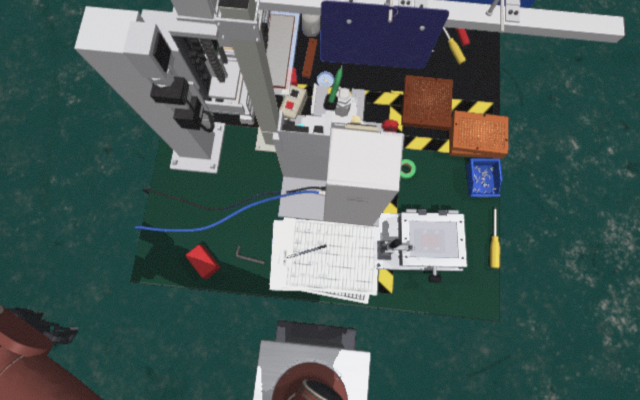

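The side view shows the nest near (405,310), with the grip at (366,270) and the knob at (393,348). The top view has the nest at (433,240), the grip at (393,243) and the knob at (435,277). A tall grey box stands beside and behind the clamp. Next I'll measure the nest's yaw and map the obstacles.

```bash
python3 - <<'E'
from h import *
np.set_printoptions(precision=3,suppress=True,linewidth=220)
hm=np.zeros((40,50))
for n in ['side','top']:
    p,P=cam(n)
    for t,h in [('guard_hinge',.064),('guard_knob',.064),('clamp_grip',.173)]:
        for d in eyes.tip_of(t,p)[:1]:print(n,t,d['confidence'],d['point'],atz(p,P,*d['point'],h))
    v,u=np.mgrid[:400,:640];z=p['range_z'];r=np.stack([u,v,np.ones_like(u)],-1)@np.linalg.inv(p['K']).T
    X=(r*z[...,None])@P[:3,:3].T+P[:3,3]; X=X[z>0]
    m=(X[:,0]>.2)&(X[:,0]<.9)&(X[:,1]>-.5)&(X[:,1]<.5)
    X=X[m]; i=((X[:,0]-.2)/.025).astype(int);j=((.5-X[:,1])/.025).astype(int)
    np.maximum.at(hm,(i,j),X[:,2])
    if n=='top':
        # guard-top rectangle
        g=X[(abs(X[:,2]-.067)<.006)&(X[:,1]<-.15)&(X[:,0]<.62)]
        print(len(g),cv2.minAreaRect(g[:,:2].astype(np.float32)))
    s=X[(X[:,2]>.2)&(X[:,0]<.62)];print('tall',s.min(0),s.max(0))
print('cols y',(.5-.025*np.arange(0,40)-.0125)[::4])
for i in range(0,28):print('%.3f'%(.2+.025*i+.0125),' '.join('%3d'%(100*a) for a in hm[i,:40]))
E
```

```text
side guard_hinge 0.71 [426.0, 282.6] [ 0.566 -0.298  0.064]
side guard_knob 0.8 [394.6, 345.9] [ 0.377 -0.319  0.064]
side clamp_grip 0.86 [366.1, 269.2] [ 0.442 -0.186  0.173]
tall [ 0.512 -0.139  0.2  ] [0.62  0.013 0.437]
top guard_hinge 0.59 [431.6, 209.1] [ 0.573 -0.302  0.064]
top guard_knob 0.83 [432.7, 275.4] [ 0.38  -0.313  0.064]
top clamp_grip 0.72 [393.8, 243.2] [ 0.444 -0.178  0.173]
3425 ((0.4665015935897827, -0.2828734517097473), (0.20992949604988098, 0.24010153114795685), 5.540608882904053)
tall [ 0.512 -0.138  0.201] [0.62  0.067 0.44 ]
cols y [ 0.487  0.388  0.287  0.187  0.087 -0.013 -0.113 -0.213 -0.313 -0.413]
0.213   0   0   0   0   0   0   0   0   0   0   0   0   0   0   0   0   0   0   0   0   0   0   0   0   0   0   0   0   0   0   0   0   0   0   0   0   0   0   0   0
0.238   0   0   0   0   0   0   0   0   0   0   0   0   0   0   0   0   0   0   0   0   0   0   0   0   0   0   0   0   0   0   0   0   0   0   0   0   0   0   0   0
0.263   0   0   0   0   0   0   0   0   0   0   0   0   0   0   0   0   0   0   0   0   0   0   0   0   0   0   0   0   0   0   0
[... 3486 characters left out ...]
  59  59  59  59  59  59  59  59  59
0.812   0   0  45  46  46  52  55  57  57  57   0   0  58  59  59  59  59  59  58  59  59  59  60  60  59  59  59  59  59  64  64  60  59  59  59  59  59  59  59  59
0.837   0  46  46  46  46  51  47  47  27  54   0   0   4   5   5   5   7   7   0  26   0  58  59  59  59  59  59  59  59  64  64  59  59  59  59  59  59  59  59  59
0.863   0  46  46  46  46  10  26  47  39   1   0   0   5   6   6   3   5   4   4   0   0   0   4   4   3   0   0   0   3  64  64  59  59   3   6   6   6   5   5   6
0.887   9   9  10  10  10  10  32  26  29   0   0   7   7   7   6   5   5   4   0   0   0   3   4   4  59  60  61  61  62  63  63  64  65  66  66   5   6   5   6   5
```

>>> apply_moves(
  plan=[
    [0,-0.295,-0.337,0,-0.355],
    [0,-0.295,-0.337,0,-0.355],
    [0,-0.295,-0.337,0,-0.355],
    [0,-0.295,-0.337,0,-0.355],
    [0,-0.295,-0.337,0,-0.355],
    [0,-0.295,-0.337,0,-0.355],
    [0,-0.295,-0.337,0,-0.355],
    [0,-0.295,-0.337,0,-0.355],
    [0,-0.295,-0.337,0,-0.355],
    [0,-0.295,-0.337,0,-0.355],
    [0,-0.295,-0.337,0,-0.355],
    [0,-0.295,-0.337,0,-0.355],
  ],
  newtons=40,
)

```text
t: 2.3
tool_pos: [0.3621, 0.1962, 0.405]
tool_rot: [-0.127, 3.137, -0.003]
contact_force: [-0.2, -0.5, 0.2]
opening: 0.0
grip_force: 0.0
```

>>> apply_moves(
  plan=[
    [0,0.024,-0.299,0,0],
    [0,0.024,-0.299,0,0],
    [0,0.024,-0.299,0,0],
    [0,0.024,-0.299,0,0],
    [0,0.024,-0.299,0,0],
    [0,0.024,-0.299,0,0],
    [0,0.024,-0.299,0,0],
    [0,0.024,-0.299,0,0],
    [0,-0.005,-0.432,0,0],
    [0,-0.005,-0.432,0,0],
    [0,-0.005,-0.432,0,0],
    [0,-0.005,-0.432,0,0],
  ],
)

```text
t: 3.3
tool_pos: [0.4045, -0.2333, 0.4045]
tool_rot: [0.134, -3.139, 0.002]
contact_force: [-0.5, 0.7, -0.0]
opening: 0.0001
grip_force: 0.0
```

```bash
python3 - <<'E'
from h import *
np.set_printoptions(precision=3,suppress=True,linewidth=220)
o=telemetry.get_obs();print(o['t'],o['tool_pos'],o['tool_rot'],o['q'])
p,P=cam('wrist');cv2.imwrite('pics/w1.png',p['img'])
for t,h in [('guard_hinge',.064),('guard_knob',.064),('clamp_grip',.173),('coupon',.015)]:
    for d in eyes.tip_of(t,p)[:2]:print(t,d['confidence'],d['point'],atz(p,P,*d['point'],h),w(p,P,*d['point']))
v,u=np.mgrid[:400,:640];z=p['range_z'];r=np.stack([u,v,np.ones_like(u)],-1)@np.linalg.inv(p['K']).T
X=(r*z[...,None])@P[:3,:3].T+P[:3,3];X=X[(z>.25)&(X[...,0]<.5)&(X[...,1]<-.14)&(X[...,1]>-.22)&(X[...,2]>.13)&(X[...,2]<.21)];print(len(X))
if len(X):print(X.min(0),X.max(0),np.median(X,0))
E
```

```text
3.3 [ 0.404 -0.233  0.405] [ 0.134 -3.139  0.002] [-0.683 -0.341  1.967 -0.001  1.515 -2.338]
guard_knob 0.85 [233.8, 138.0] [ 0.377 -0.316  0.064] [ 0.375 -0.313  0.076]
clamp_grip 0.62 [395.0, 284.3] [ 0.448 -0.181  0.173] [ 0.438 -0.186  0.189]
279
[ 0.437 -0.192  0.13 ] [ 0.453 -0.173  0.154] [ 0.439 -0.186  0.142]
```

View pics/w1.png

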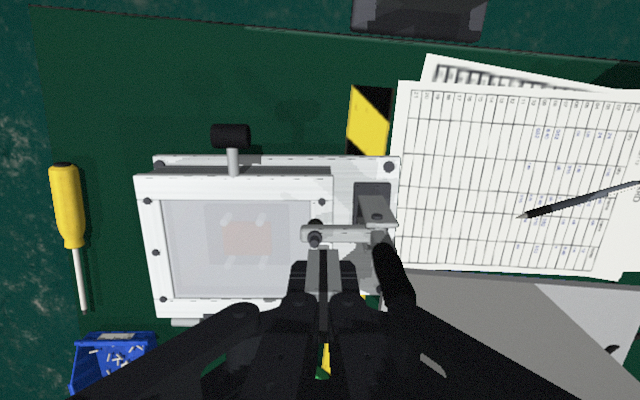

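The knob is at (232,136), the clamp arm at (345,233) and the grip at (395,270). The gripper is lined up with the nest. I'll descend beside the grip on its guard side.

>>> apply_moves(
  plan=[
    [0,-0.02,0,0,0],
    [0,-0.038,-0.001,0,0],
    [0,-0.038,-0.001,0.03,0],
    [0,-0.038,-0.001,0.06,0],
    [0,-0.038,-0.001,0.074,0],
    [0,-0.038,-0.001,0.074,0],
    [0,-0.038,-0.001,0.074,0],
  ],
)

```text
t: 4.13
tool_pos: [0.4413, -0.226, 0.3304]
tool_rot: [0.141, -3.138, -0.001]
contact_force: [0.0, -0.2, 0.1]
opening: 0.0001
grip_force: 0.0
```

>>> apply_moves(
  plan=[
    [0,0,0.01,0,0],
    [0,0,0.016,0,0],
    [0,0,0.022,0,0],
    [0,0,0.028,0,0],
    [0,0,0.034,0,0],
    [0,0,0.04,0,0],
    [0,0,0.046,0,0],
    [0,0,0.052,0,0],
    [0,0,0.058,0,0],
    [0,0,0.062,0,0],
    [0,0,0.062,0,0],
  ],
)

```text
t: 5.05
tool_pos: [0.4359, -0.1649, 0.3305]
tool_rot: [0.14, -3.138, -0.001]
contact_force: [0.6, -0.4, -0.6]
opening: 0.0003
grip_force: 0.0
```

```bash
python3 - <<'E'
from h import *
o=telemetry.get_obs();print(o['t'],o['tool_pos'],o['tool_rot'],o['contact_force'])
p,P=cam('side');cv2.imwrite('pics/s2.png',cv2.resize(p['img'][200:380,280:520],None,fx=3,fy=3))
E
```

```text
5.05 [ 0.43588712 -0.16493569  0.33045527] [ 1.39767942e-01 -3.13810469e+00 -1.03517290e-03] [ 0.63537294 -0.35178046 -0.58511248]
```

View pics/s2.png

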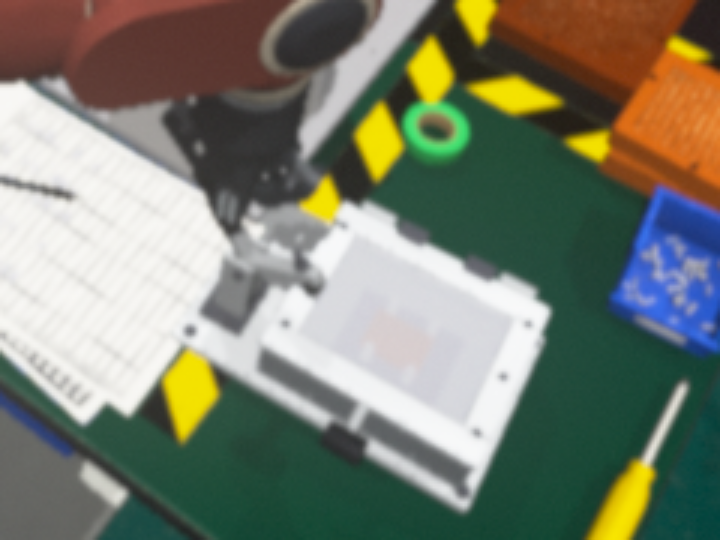

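The lever is partly tipped and its arm is rising at about (290,265). I'll keep pushing.

>>> apply_moves(
  plan=[
    [0,0,0.005,0,0],
    [0,0,0.01,0,0],
    [0,0,0.015,0,0],
    [0,0,0.02,0,0],
    [0,0,0.024,0,0],
    [0,0,0.028,0,0],
    [0,0,0.028,0,0],
    [0,0,0.028,0,0],
  ],
)

```text
t: 5.77
tool_pos: [0.4335, -0.1376, 0.3307]
tool_rot: [-0.139, 3.138, -0.0]
contact_force: [-0.6, 0.9, 0.0]
opening: -0.0004
grip_force: 0.0
```

```bash
python3 - <<'E'
from h import *
o=telemetry.get_obs();print(o['t'],o['tool_pos'],o['tool_rot'],o['contact_force'])
p,P=cam('side');cv2.imwrite('pics/s3.png',cv2.resize(p['img'][200:380,280:520],None,fx=3,fy=3))
E
```

```text
5.7667 [ 0.43353798 -0.13762765  0.33074797] [-1.39236534e-01  3.13839491e+00 -2.69434904e-04] [-0.61158315  0.87904281  0.0162502 ]
```

View pics/s3.png

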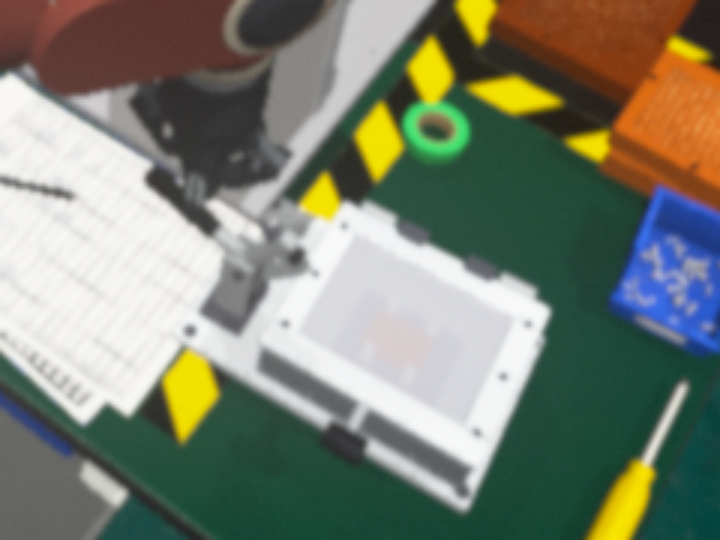

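The grip now leans back at (185,195), and the arm is part way up. I'll push a little further and give it time to fall.

>>> apply_moves(
  plan=[
    [0,0.002,0.005,0,0],
    [0,0.004,0.01,0,0],
    [0,0.005,0.015,0,0],
    [0,0.005,0.018,0,0],
    [0,0.005,0.018,0,0],
    [0,0.005,0.018,0,0],
    [0,0.005,0.018,0,0],
    [0,0.005,0.018,-0.03,0],
    [0,0.005,0.018,-0.06,0],
    [0,0.005,0.018,-0.09,0],
    [0,0.005,0.018,-0.09,0],
  ],
)

```text
t: 6.73
tool_pos: [0.428, -0.121, 0.4281]
tool_rot: [-0.138, 3.128, -0.009]
contact_force: [0.1, 0.3, 1.5]
opening: 0.0001
grip_force: 0.0
```

```bash
python3 - <<'E'
from h import *
o=telemetry.get_obs();print(o['t'],o['tool_pos'],o['tool_rot'],o['contact_force'])
p,P=cam('side');cv2.imwrite('pics/s4.png',cv2.resize(p['img'][200:380,280:520],None,fx=3,fy=3))
for d in eyes.tip_of('clamp_grip',p)[:2]:print(d['confidence'],d['point'],w(p,P,*d['point']))
E
```

```text
6.7333 [ 0.42800023 -0.12096222  0.42810181] [-0.13778467  3.12824684 -0.00862504] [0.08107061 0.26375499 1.53376856]
0.91 [331.8, 270.8] [ 0.43262817 -0.10218838  0.0938805 ]
```

View pics/s4.png

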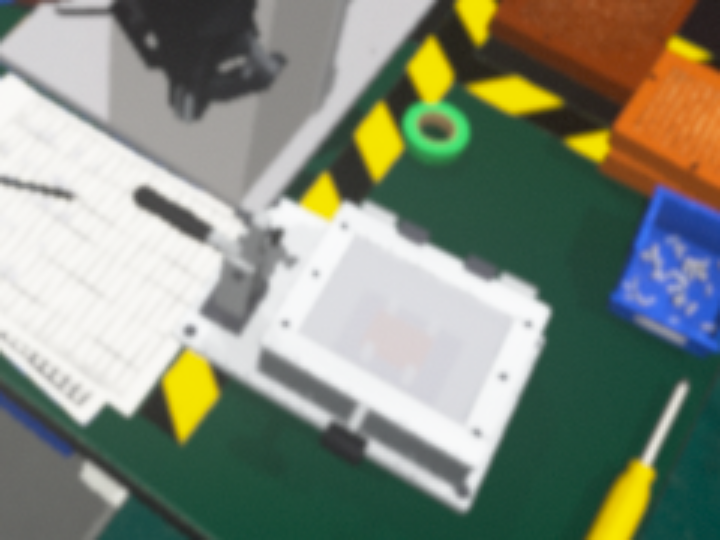

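The clamp is fully back: the grip lies level near (175,210) and the guard is still shut. Next I'll go above the knob.

>>> apply_moves(
  plan=[
    [0.07,0.013,-0.038,0,0],
    [0.07,0.026,-0.075,0,0],
    [0.07,0.04,-0.113,0,0],
    [0.07,0.053,-0.15,0,0],
    [0.07,0.067,-0.189,0,0],
    [0.07,0.067,-0.189,0.04,0],
    [0.07,0.067,-0.189,0.08,0],
    [0.07,0.067,-0.189,0.11,0],
    [0.07,0.067,-0.189,0.11,0],
    [0.07,0.067,-0.189,0.11,0],
  ],
)

```text
t: 7.67
tool_pos: [0.376, -0.3138, 0.3076]
tool_rot: [0.138, -3.134, -0.009]
contact_force: [0.0, -0.1, 0.6]
opening: 0.0698
grip_force: 0.0
```

```bash
python3 - <<'E'
from h import *
np.set_printoptions(precision=4,suppress=True)
o=telemetry.get_obs();T=R.from_rotvec(o['tool_rot']).as_matrix();print(o['t'],o['tool_pos'],o['tool_rot'],o['opening']);print(T)
p,P=cam('wrist');img=p['img'].copy()
for d in eyes.outline_of('guard_knob',p)[:1]:print('outline',d['confidence'],d['box'])
for t,h in [('guard_knob',.064)]:
    for d in eyes.tip_of(t,p)[:2]:
        k=atz(p,P,*d['point'],h);print(t,d['confidence'],d['point'],k,w(p,P,*d['point']), T.T@(k-o['tool_pos']))
        cv2.circle(img,tuple(int(a) for a in d['point']),3,(0,0,255),-1)
cv2.imwrite('pics/w5.png',img)
E
```

```text
7.6667 [ 0.376  -0.3138  0.3076] [ 0.1379 -3.1341 -0.0085] 0.06983487480768945
[[-0.9961 -0.0878 -0.0046]
 [-0.0879  0.9961  0.0052]
 [ 0.0042  0.0056 -1.    ]]
outline 0.61 [180.6, 196.7, 450.2, 388.1]
guard_knob 0.64 [313.9, 210.4] [ 0.375 -0.318  0.064] [ 0.371  -0.3181  0.0752] [ 0.0003 -0.0055  0.2436]
```

View pics/w5.png

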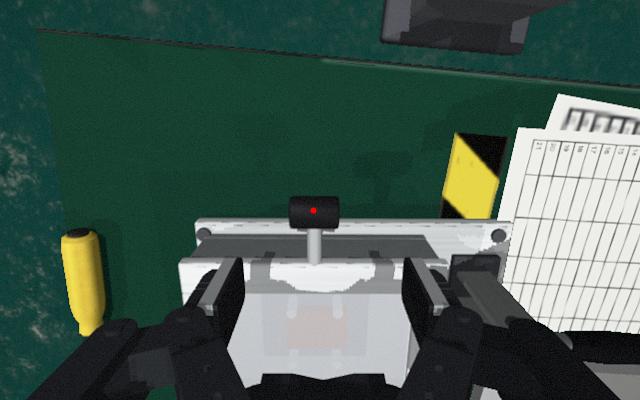

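The knob is at (314,212), between the fingers and about 4 mm off centre along y. I'll go down and grip it.

>>> apply_moves(
  plan=[
    [0.07,0,-0.004,0.03,0],
    [0.07,0,-0.004,0.06,0],
    [0.07,0,-0.004,0.08,0],
    [0.07,0,-0.004,0.091,0],
    [0.07,0,-0.004,0.091,0],
    [0.02,0,-0.004,0.091,0],
    [0.02,0,-0.004,0.091,0],
    [0.02,0,-0.004,0.091,0],
    [0.02,0,-0.004,0.091,0],
    [0.02,0,-0.004,0.091,0],
    [0.02,0,-0.004,0.091,0],
    [0.02,0,-0.004,0.091,0],
  ],
  newtons=40,
)

```text
t: 8.82
tool_pos: [0.378, -0.3182, 0.2222]
tool_rot: [-0.138, 3.137, 0.003]
contact_force: [-1.3, 6.8, 10.1]
opening: 0.0311
grip_force: 40.1
```

```bash
python3 - <<'E'
from h import *
np.set_printoptions(precision=4,suppress=True)
o=telemetry.get_obs();T=R.from_rotvec(o['tool_rot']).as_matrix();print(o['t'],o['tool_pos'],o['opening'],o['grip_force'],o['contact_force'])
k=o['tool_pos']
y=np.arctan2(-T[0,1],T[1,1]);ex=np.array([np.cos(y),np.sin(y),0])
for a in np.radians([3,6,9,12,15,18,21,24,27,30,33,36,39,42,45,48,51,54,57,60]):
    d=T.T@(.195*((1-np.cos(a))*ex+np.r_[0,0,np.sin(a)]));print(round(np.degrees(a)),d)
E
```

```text
8.8167 [ 0.378  -0.3182  0.2222] 0.03110633250788552 40.12497425079346 [-1.3449  6.7897 10.1395]
3 [-0.0003  0.     -0.0102]
6 [-0.0011  0.     -0.0204]
9 [-0.0025  0.0001 -0.0305]
12 [-0.0043  0.0001 -0.0405]
15 [-0.0067  0.0001 -0.0505]
18 [-0.0097  0.0001 -0.0602]
21 [-0.0131  0.0001 -0.0699]
24 [-0.017   0.0001 -0.0793]
27 [-0.0214  0.0002 -0.0885]
30 [-0.0263  0.0002 -0.0974]
33 [-0.0317  0.0002 -0.1061]
36 [-0.0375  0.0002 -0.1145]
39 [-0.0437  0.0002 -0.1226]
42 [-0.0503  0.0002 -0.1304]
45 [-0.0574  0.0002 -0.1378]
48 [-0.0648  0.0002 -0.1448]
51 [-0.0726  0.0003 -0.1514]
54 [-0.0807  0.0003 -0.1576]
57 [-0.0891  0.0003 -0.1634]
60 [-0.0978  0.0003 -0.1687]
```

>>> apply_moves(
  plan=[
    [0.02,0,0.002,-0.01,0],
    [0.02,-0.001,0.002,-0.02,0],
    [0.02,-0.0025,0.002,-0.03,0],
    [0.02,-0.0043,0.002,-0.04,0],
    [0.02,-0.0067,0.002,-0.05,0],
    [0.02,-0.0097,0.002,-0.06,0],
    [0.02,-0.0131,0.002,-0.07,0],
    [0.02,-0.017,0.002,-0.079,0],
    [0.02,-0.0214,0.002,-0.0885,0],
    [0.02,-0.0263,0.002,-0.0975,0],
    [0.02,-0.0263,0.002,-0.0975,0],
    [0.02,-0.0263,0.002,-0.0975,0],
  ],
)

```text
t: 9.82
tool_pos: [0.4039, -0.3149, 0.3192]
tool_rot: [-0.138, 3.135, -0.008]
contact_force: [3.7, -4.9, -4.2]
opening: 0.0312
grip_force: 40.8
```

```bash
python3 - <<'E'
from h import *
np.set_printoptions(precision=4,suppress=True)
o=telemetry.get_obs();print(o['t'],o['tool_pos'],o['opening'],o['grip_force'],o['contact_force'],o['wrist_torque'])
p,P=cam('side');cv2.imwrite('pics/s6.png',cv2.resize(p['img'][200:380,280:520],None,fx=3,fy=3))
E
```

```text
9.8167 [ 0.4039 -0.3149  0.3192] 0.031172816101369138 40.7753187417984 [ 3.7471 -4.919  -4.2488] [-0.6432 -0.4375 -0.1902]
```

View pics/s6.png

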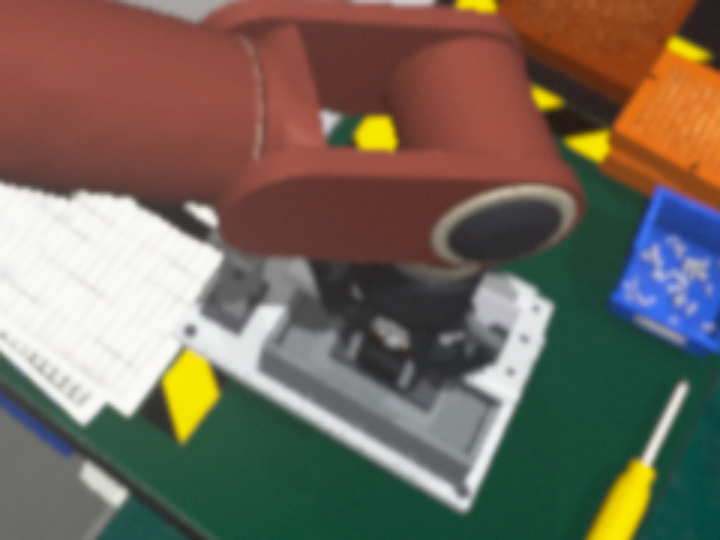

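The guard has lifted to about 30° and is held, with the knob in the gripper near (385,365). I'll continue along the arc to 60°.

>>> apply_moves(
  plan=[
    [0.02,-0.0054,-0.001,-0.0087,0],
    [0.02,-0.0112,-0.001,-0.0171,0],
    [0.02,-0.0174,-0.001,-0.0252,0],
    [0.02,-0.024,-0.001,-0.033,0],
    [0.02,-0.0311,-0.001,-0.0404,0],
    [0.02,-0.0385,-0.001,-0.0474,0],
    [0.02,-0.0463,-0.001,-0.054,0],
    [0.02,-0.0544,-0.001,-0.0602,0],
    [0.02,-0.0628,-0.001,-0.066,0],
    [0.02,-0.0715,-0.001,-0.0713,0],
    [0.02,-0.0715,-0.001,-0.0713,0],
    [0.02,-0.0715,-0.001,-0.0713,0],
  ],
)

```text
t: 10.87
tool_pos: [0.4748, -0.3094, 0.3891]
tool_rot: [0.139, -3.138, 0.005]
contact_force: [1.5, -6.2, -5.5]
opening: 0.0307
grip_force: 42.9
```

```bash
python3 - <<'E'
from h import *
np.set_printoptions(precision=4,suppress=True)
o=telemetry.get_obs();print(o['t'],o['tool_pos'],o['opening'],o['grip_force'],o['contact_force'],np.abs(o['dq']).max())
s=np.array([.378,-.3182,.2222]);d=o['tool_pos']-s;dx=np.hypot(d[0],d[1])
print('angle by z, by x',np.degrees(np.arcsin(d[2]/.195)),np.degrees(np.arccos(1-dx/.195)))
p,P=cam('top')
for t in ['clamp_grip','guard_knob']:
    for e in eyes.tip_of(t,p)[:1]:print(t,e['confidence'],e['point'],w(p,P,*e['point']))
cv2.imwrite('pics/t7.png',cv2.resize(p['img'][150:320,340:540],None,fx=3,fy=3))
for cn in ['wrist','side']:
  p,P=cam(cn)
  v,u=np.mgrid[:400,:640];z=p['range_z'];r=np.stack([u,v,np.ones_like(u)],-1)@np.linalg.inv(p['K']).T
  X=(r*z[...,None])@P[:3,:3].T+P[:3,3]
  ex=np.array([.996,.088,0]);ey=np.array([-.088,.996,0]);H=np.array([.378,-.3182,.064])+.195*ex
  L=X-H;a=-L@ex;b=L@ey;zz=L[...,2]
  m=(z>0)&(a>.01)&(a<.09)&(abs(b)<.1)&(zz>.02)&(zz<.16)&(abs(zz-1.73*a)<.03)
  print(cn,m.sum());
  if m.sum()>50:print(np.percentile(np.degrees(np.arctan2(zz[m],a[m])),[10,50,90]),np.degrees(np.arctan(np.polyfit(a[m],zz[m],1)[0])))
E
```

```text
10.8667 [ 0.4748 -0.3094  0.3891] 0.03070582520938355 42.90153443813324 [ 1.5443 -6.1725 -5.4564] 0.007978668904246986
angle by z, by x 58.84495587294318 59.890461152331426
clamp_grip 0.67 [358.5, 247.9] [ 0.4317 -0.0929  0.1009]
wrist 4265
[57.1633 58.5875 60.0143] 44.80504004286744
side 431
[49.6303 57.2509 59.3726] 60.19936777616217
```

View pics/t7.png

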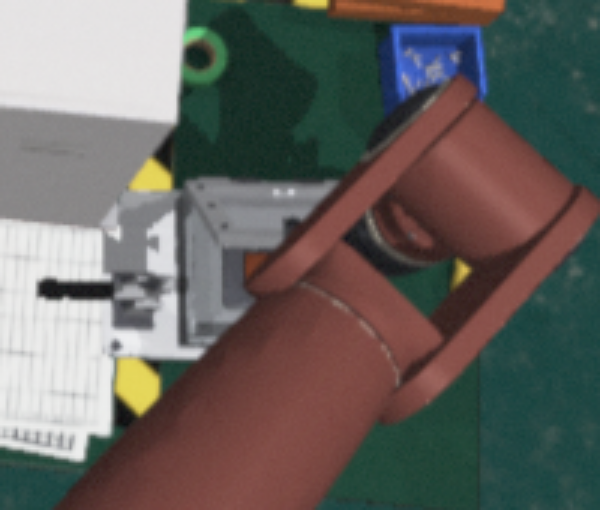

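The guard stands at about 59° and the clamp lies fully back at (75,288). The coupon is still in the tub at (257,265). I'll let it settle for a moment and hand the job in.

>>> apply_moves(
  plan=[
    [0.02,0,0,0,0],
    [0.02,0,0,0,0],
    [0.02,0,0,0,0],
    [0.02,0,0,0,0],
    [0.02,0,0,0,0],
    [0.02,0,0,0,0],
  ],
)

```text
t: 11.62
tool_pos: [0.4745, -0.3095, 0.389]
tool_rot: [-0.138, 3.138, -0.005]
contact_force: [1.2, -4.7, -6.3]
opening: 0.031
grip_force: 42.8
```

```bash
python3 -c "
from h import *
o=telemetry.get_obs();print(o['tool_pos'],o['grip_force'],o['opening'],abs(o['dq']).max())
print(ctrl.finish_job())"
```

```text
[ 0.47445387 -0.30948725  0.38899245] 42.845027446746826 0.031019775492524767 0.0009312037881370702
the job is handed in; nothing more can be done
None
```

I swung the clamp fully back with the guard shut, then raised the guard to about 59° and handed the job in at about 11.6 s with the gripper still holding the knob; the coupon and the things standing about were not touched.

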